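Present the queue-draw ball dish to the blue side

ROBOT

A 7-joint arm with a two-finger parallel gripper is mounted at the origin on the work surface. World frame = base frame: x ahead of the robot, y to its left, z up, the work surface at z = 0. Lengths are in m, angles in rad, forces in N, time in s.
With the tool pointing down it reaches from about 0.35 to 0.9 m from the base axis. Payload 19.9 kg.
Tool frame: the origin (TCP) lies midway between the tips of the shut fingers; the grasp point (between the pads) lies 19 mm behind it (manip.tcp_to_grasp is the z of the grasp point in the tool frame, in m); z points along the fingers, y is the direction in which the jaws open and shut (so a half turn about z gives the same grasp; the last joint's range is limited). The gripper opens to 85 mm and grips with 20 to 120 N. Pads are 22 mm wide; open, the fingers measure 114 mm over their backs; the gripper's body (76 mm by 85 mm) begins 54 mm behind the grasp point. The pads swing forward as they close: fully open they stand 13 mm farther back than shut.
Start: joints at [-1.357, 0.417, -0.01, 1.614, 0.005, 1.111, -0.053], TCP at [0.158, 0.605, 0.231] pointing down, gripper open.
Joint ranges: [-2.81, 2.81], [-0.39, 2.02], [-1.27, 1.25], [0.06, 2.57], [-1.19, 4.33], [0.19, 2], [-2.82, 2.82]. Speed limits (rad/s): [1.89, 1.89, 2.39, 2.39, 3.01, 3.01, 3.01].

INTERFACE

Orientations are given as a rotation vector (axis times angle).
In Python, from cell import manip gives the robot as it stands.
- The arm moves only by the shell command python3 -m inch 'ROWS' [OPENING]. ROWS is JSON, a list of rows, each a list of 6 numbers: the shift along the world's x, y, z in mm, then the turn, a rotation vector about the world's x, y, z in degrees. In form: [[tx, ty, tz, wx, wy, wz], ...]. A call has 1 to 12 rows; each row is the pose to reach, as a shift and turn from the pose measured when the call began; what a row does not reach only later rows make up. A row lasts 1/10 s, in which the tool goes at most 50 mm and 8.59 degrees, less where a joint would pass 70% of its speed; a pose out of reach is approached as far as the arm can. A call with a gripper value outside its range is refused whole. OPENING is the finger opening in mm, from 0 to 85.4, set as the call begins (- or left out, the last holds). The fingers move at their own pace and stop on an object; the grip force is fixed at half the most. Time passes only in rows, so rows that repeat a pose let the fingers close. It gives the time, the measured TCP pose, the force and the opening at its end, in the units of the state.
- manip.get_obs(): the state, without advancing time (a new reading comes with each control period).
- manip.get_image(name): name is "side" or "top"; returns a dict with "color" (420x560x3 uint8, red, green, blue), "z_map" (420x560 float32, m along the optical axis (not along the pixel's ray), 0 where there is no reading), "K" (3x3 intrinsics, pixels), "dist_coeffs" ([k1, k2, p1, p2, k3] as OpenCV has them; the pictures are not rectified), "world_from_camera" (4x4, takes a point from camera to world coordinates). Camera axes: x right, y up, looking along -z (the intrinsics and any distortion apply to the point x, -y, -z); pixel columns grow to the right and rows downward; lengths in m; the calibration is good to about 2 mm. A picture is of the moment at which its call begins.
- manip.hand_in(): hands the job in, once; it reports no verdict.
The state is a dict: "clock": time; "joints": joint angles; "joint_velocities": joint speeds; "joint_efforts": joint torques, N m; "position": TCP position; "tool_rot": TCP orientation; "wrist_force": force on the tool from outside, world axes, zero at the start; "ft_torque": the same for the moment, N m; "width": opening from 0.0 (shut) to 1.0 (fully open).
Only numpy, scipy, OpenCV 4.12 (cv2) and the standard library are available. Lean on these libraries where they do the work, as an engineer would, in place of code of your own. Each camera call takes 0.05 s, during which the arm holds its last target.

TASK

The pantry's queue-draw dish is parked in the bench clamp with its drawn red ball in it: slide the clamp's green-handled jaw fully open, then lift the dish straight up by its wooden bar until its foot is a good hand's breadth (10 cm) above the bench, and there turn it a quarter turn, so that its orange tongue points square out of the clamp's side, towards the side where the blue cup stands. Keep the dish level all the while, so the loose ball stays in the middle of it, do not touch the ball, and leave the two cups, the food can and the tape roll where they are. Finish while still holding the dish, still and level over the clamp with the jaw left open, and do not put it down.

Things in the scene. Friction and masses are not known exactly. Their poses are not given: they have to be found in the camera images.
- clamp: grey bench clamp bolted to the bench, base plate 90 mm (its x) by 260 mm (its y, from -185 to +75 mm) and 12 mm thick. Origin on the bench surface, below the middle of the parked dish. z up; the jaw slides open along the clamp's -y; the parked dish's tongue points along the clamp's +x.
- jaw (a joint): travel of the steel sliding jaw, in m: 0 to 0.004 at the start (closed), 0.045 fully open, where it meets a stop. It moves along the clamp's -y, with about 3 N of friction, and stays where it is left. While closed, its lip reaches over the dish's foot and locks it down; open by 15 mm or more the dish lifts freely.
- jaw_grip (a point): grip point of the jaw's upright green handle, on its axis, 80 mm above the bench and 17 mm below the handle's top. The handle is 20 mm wide along the clamp's x, 14 mm along the clamp's y and stands from 13 to 97 mm above the bench, 105 mm from the dish's middle with the jaw closed. Axes as the clamp's; it moves with the jaw.
- dish: loose white round dish, 124 mm across the rim, 0.25 kg or so, with an arched wooden handle and an orange tongue on the rim. Origin: centre of the underside of its square foot (44 x 44 x 8 mm), standing on the clamp's 12 mm base plate at the start. z up, x towards the tongue. Rim 46 mm above the origin.
- dish_bar (a point): centre of the dish's wooden handle bar, straight above the middle of the dish and the ball, 92 mm above the dish's origin: the bar is 123 mm long (along the dish's x), 12 mm wide (y) and 20 mm tall (z), straight and flat sided, with an upright post at each end, 58 mm from the middle. Below it are 20 mm of free height above the ball. Axes as the dish's.
- dish_middle (a point): middle of the dish at rim height, 46 mm above the dish's origin, where the ball's centre lies when it is in the middle. The inner floor is 30 mm above the dish's origin: a flat middle 16 mm across, around it a shallow cone of 10 degrees, so the ball rolls to the rim if the dish tilts beyond that.
- tongue_tip (a point): outer end of the flat orange tongue (30 x 24 x 6 mm) on the dish's rim, 89 mm from the dish's middle along its x, 43 mm above the dish's origin.
- ball: loose red ball, origin at its centre, 32 mm in diameter, 25 g or so, in the dish. Its axes turn as it rolls and mean nothing.
- blue_cup: blue open plastic cup, 72 mm across, 85 mm tall, on the bench to the left (+y) or right (-y) of the clamp; its side tells which way to turn. Origin: centre of its underside. Leave it where it is.
- yellow_cup: yellow cup of the same size on the other side. Origin: centre of its underside. Leave it where it is.
- food_can: red food can, 75 mm across, 110 mm tall, on the bench beyond the clamp. Origin: centre of its underside. Leave it where it is.
- tape_roll: brown tape roll lying flat, 90 mm across, 48 mm tall, on the bench beyond the clamp. Origin: centre of its underside. Leave it where it is.
Not all that is in view belongs to the job. Of the things shaped like the blue_cup, the blue one is meant.

How it is judged:
By the outcome, as a careful person would: the job done as asked, in the order asked, and still so for the second after the job is handed in, while the arm keeps its last pose, push and grip.
It also fails if it takes over 54 s, if anything falls off the work surface, if the arm or the gripper's body presses on something with over 40 N, if the wrist force passes 120 N, or if a joint passes its speed limit or range.

## Working session

There is one attempt and no reset: what is moved stays moved. The work goes in short steps, Python scripts to look and compute and a shell command to move; the robot and the scene stay as the last step left them, time stands still between calls to the robot, and variables do not carry over. Pictures are saved under pics/ and viewed, and the job is handed in when it is done.

```bash
ls; mkdir -p pics; python3 - <<'E'
from cell import manip
import cv2, numpy as np
o=manip.get_obs(); print({k:np.round(v,3) for k,v in o.items()}, manip.tcp_to_grasp)
for n in ("side","top"):
    im=manip.get_image(n)
    cv2.imwrite(f"pics/{n}0.png",im["color"][:,:,::-1])
    np.savez(f"{n}0.npz",**im)
    print(n,im["K"],im["dist_coeffs"],im["world_from_camera"])
E
```

```text
pics
{'clock': np.float64(0.0), 'joints': array([-1.357,  0.418, -0.01 ,  1.614,  0.005,  1.111, -0.053]), 'joint_velocities': array([-0.002,  0.001, -0.001, -0.   , -0.001, -0.001, -0.   ]), 'joint_efforts': array([-0.0000e+00, -8.6445e+01,  6.7900e-01, -4.3491e+01,  1.9000e-02,
        7.0000e-03, -0.0000e+00]), 'position': array([0.157, 0.604, 0.231]), 'tool_rot': array([-3.990e-01, -3.116e+00,  2.000e-03]), 'wrist_force': array([-0.249,  0.149,  0.638]), 'ft_torque': array([-0.025,  0.052,  0.018]), 'width': np.float64(0.998)} -0.0187
side [[411.38792467   0.         281.75685641]
 [  0.         411.38792467 210.14009014]
 [  0.           0.           1.        ]] [-0.06640697  0.          0.          0.          0.        ] [[ 0.85948397  0.32184208 -0.39712088  0.2039145 ]
 [-0.51104379  0.55778601 -0.65399466 -0.75484868]
 [ 0.01102547  0.76504408  0.64388353  0.76886566]
 [ 0.          0.          0.          1.        ]]
top [[524.55811475   0.         279.12901715]
 [  0.         524.55811475 202.09341408]
 [  0.           0.           1.        ]] [-0.10382242  0.          0.          0.          0.        ] [[ 0.01929602  0.98958833 -0.14262751  0.38765853]
 [-0.99981005  0.01870695 -0.00547005 -0.04623522]
 [-0.00274497  0.14270597  0.98976132  1.59179825]
 [ 0.          0.          0.          1.        ]]
```

View pics/side0.png

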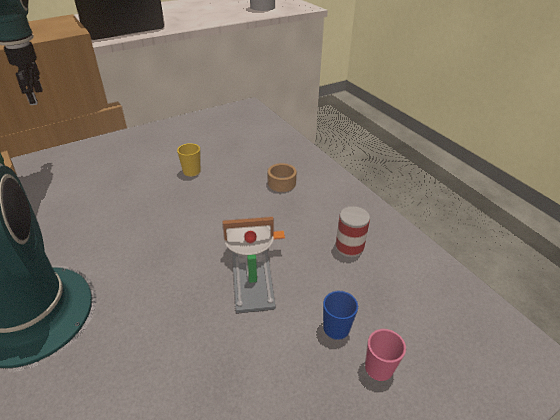

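View pics/top0.png

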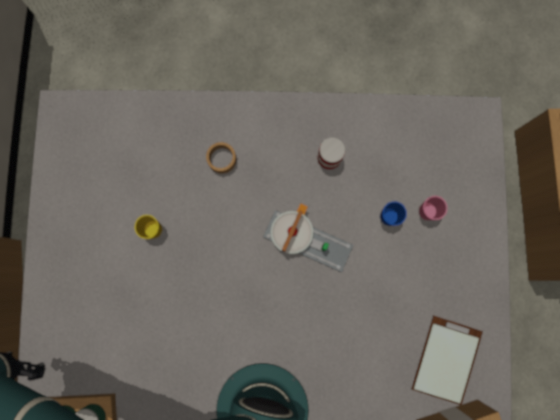

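```bash
cat > h.py <<'E'
import numpy as np, cv2
def ray(im,uv):
    p=cv2.undistortPoints(np.array(uv,float).reshape(-1,1,2),im["K"],im["dist_coeffs"]).reshape(-1,2)
    d=np.c_[p[:,0],-p[:,1],-np.ones(len(p))]
    T=im["world_from_camera"]; return T[:3,3], d@T[:3,:3].T
def plane(im,uv,z):
    c,d=ray(im,uv); return c+d*((z-c[2])/d[:,2])[:,None]
def cloud(im):
    h,w=im["z_map"].shape
    u,v=np.meshgrid(np.arange(w),np.arange(h))
    c,d=ray(im,np.c_[u.ravel(),v.ravel()])
    P=c+d*im["z_map"].reshape(-1,1).astype(float)
    return P.reshape(h,w,3)
def load(n): return dict(np.load(n+".npz"))
def hsv(im): return cv2.cvtColor(im["color"],cv2.COLOR_RGB2HSV)
E
python3 - <<'E'
from h import *
for n in ("top","side"):
    im=load(n+"0"); H=hsv(im); P=cloud(im)
    roi=(250,195,360,275) if n=="top" else (210,205,300,320)
    m0=np.zeros(H.shape[:2],bool); m0[roi[1]:roi[3],roi[0]:roi[2]]=1
    h,s,v=[H[...,i].astype(int) for i in range(3)]
    for nm,m in dict(green=(h>40)&(h<85)&(s>100),orange=(h>=10)&(h<20)&(s>190)&(v>170),wood=(h>3)&(h<15)&(s>90)&(s<200)&(v>60),red=((h<4)|(h>174))&(s>180)).items():
        m=m&m0
        if m.sum()<5: print(n,nm,m.sum()); continue
        ys,xs=np.nonzero(m)
        r=cv2.minAreaRect(np.c_[xs,ys].astype(np.float32))
        print(n,nm,m.sum(),"c",xs.mean().round(1),ys.mean().round(1),np.round(r[0],1),np.round(r[1],1),round(r[2],1),"P med",np.round(np.median(P[m],0),3),"z",np.round(np.percentile(P[m][:,2],[5,50,95]),3))
    c=im["color"]; x0,y0,x1,y1=roi
    cv2.imwrite(f"pics/{n}0z.png",cv2.resize(c[y0:y1,x0:x1,::-1],None,fx=5,fy=5,interpolation=cv2.INTER_NEAREST) if n=="side" else cv2.resize(c[y0:y1,x0:x1,::-1],None,fx=7,fy=7,interpolation=cv2.INTER_NEAREST))
E
```

```text
top green 30 c 324.9 246.3 [324.9 246.2] [4.4 6.6] 18.4 P med [ 0.479 -0.171  0.098] z [0.078 0.098 0.102]
top orange 0
top wood 212 c 292.9 228.6 [293.6 227.5] [ 9.  50.7] 24.2 P med [ 0.525 -0.079  0.113] z [0.055 0.113 0.119]
top red 3
side green 202 c 251.9 267.9 [251.9 268. ] [26.3  7.4] 87.3 P med [ 0.475 -0.18   0.063] z [0.019 0.063 0.096]
side orange 14 c 279.4 234.2 [278.5 234. ] [6. 9.] 90.0 P med [ 0.59  -0.11   0.057] z [0.054 0.057 0.059]
side wood 536 c 252.7 225.2 [253.4 229.9] [24.  60.2] 85.6 P med [ 0.531 -0.086  0.105] z [0.055 0.105 0.114]
side red 12 c 248.8 234.1 [249.3 234.3] [ 6.5 11. ] 73.3 P med [ 0.521 -0.08   0.068] z [0.062 0.068 0.072]
```

View pics/top0z.png

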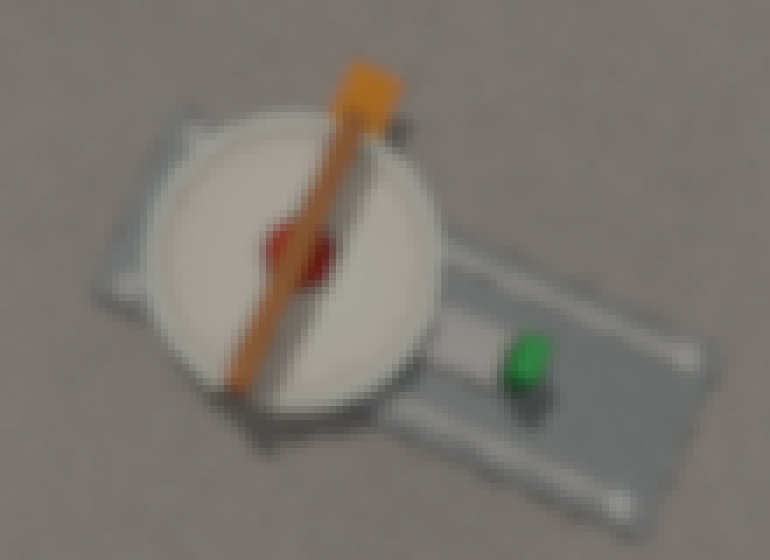

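View pics/side0z.png

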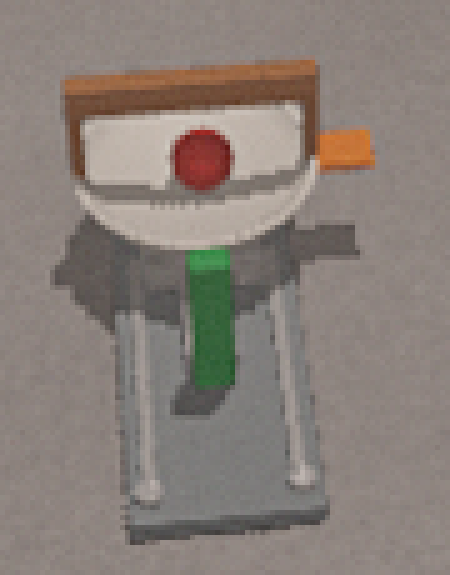

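```bash
cat > meas.py <<'E'
from h import *
def bar(im,n,roi,z,zt=0.012):
    H=hsv(im);P=cloud(im); h,s,v=[H[...,i].astype(int) for i in range(3)]
    m=(h>3)&(h<16)&(s>80)&(v>60)&(np.abs(P[...,2]-z)<zt)
    mm=np.zeros_like(m); mm[roi[1]:roi[3],roi[0]:roi[2]]=1; m&=mm
    ys,xs=np.nonzero(m); Q=plane(im,np.c_[xs,ys],z)[:,:2]
    r=cv2.minAreaRect((Q*1000).astype(np.float32))
    vx,vy,cx,cy=cv2.fitLine((Q*1000).astype(np.float32),cv2.DIST_HUBER,0,.01,.01).ravel()
    return m.sum(),r,np.degrees(np.arctan2(vy,vx)),Q.mean(0)*1000
E
python3 - <<'E'
from meas import *
t=load("top0"); s=load("side0")
print("bar top",bar(t,"top",(250,195,360,275),.114))
print("bar side",bar(s,"side",(210,205,300,240),.114,.006))
for im,z,roi in((t,.097,(310,235,345,265)),):
    H=hsv(im); h,sa,v=[H[...,i].astype(int) for i in range(3)]
    m=(h>40)&(h<85)&(sa>80)
    P=cloud(im); m&=P[...,2]>.085
    ys,xs=np.nonzero(m);k=(xs>310)&(xs<345)&(ys>235)&(ys<265)
    Q=plane(im,np.c_[xs,ys][k],z); print("handle top",k.sum(),Q.mean(0),Q.min(0),Q.max(0))
H=hsv(s); h,sa,v=[H[...,i].astype(int) for i in range(3)]
m=(h>40)&(h<85)&(sa>100); P=cloud(s); q=m&(P[...,2]>.094)
ys,xs=np.nonzero(q); print("handle side top",q.sum(),plane(s,np.c_[xs,ys],.097).mean(0))
# orange tongue top view, rim ellipse
H=hsv(t); h,sa,v=[H[...,i].astype(int) for i in range(3)]
m=(h>=10)&(h<22)&(sa>150); m[:, :290]=0; m[:,320:]=0; m[:195]=0; m[218:]=0
P=cloud(t)
ys,xs=np.nonzero(m&(P[...,2]<.08)); print("tongue",len(xs),plane(t,np.c_[xs,ys],.058).mean(0))
m=(sa<60)&(v>130); m[:200]=0;m[260:]=0;m[:,:265]=0;m[:,318:]=0
m&=(P[...,2]>.03)
cs,_=cv2.findContours(m.astype(np.uint8),cv2.RETR_EXTERNAL,cv2.CHAIN_APPROX_NONE)
pts=np.vstack([c.reshape(-1,2) for c in cs if len(c)>20])
Q=plane(t,cv2.convexHull(pts).reshape(-1,2),.058)[:,:2]*1000
print("rim circle",cv2.minEnclosingCircle(Q.astype(np.float32)))
# cups
for nm,lo,hi in(("blue",105,130),("yellow",22,32)):
    H=hsv(t); m=(H[...,0]>=lo)&(H[...,0]<=hi)&(H[...,1]>150)
    ys,xs=np.nonzero(m); print(nm,np.median(P[m],0))
for nm in("top0",):
    print("can",P[150,332],"tape",P[150,210],P[160,235])
# clamp plate corner points in zoom: 
print("plate",plane(t,[[250+190/7,195+110/7],[250+98/7,195+297/7],[250+640/7,195+538/7],[250+715/7,195+355/7]],.012))
E
```

```text
bar top (np.int64(174), ((520.25439453125, -76.67605590820312), (12.016186714172363, 121.80847930908203), 66.74453735351562), np.float32(-23.22409), array([520.3958435 , -76.46815224]))
bar side (np.int64(214), ((516.93115234375, -83.23028564453125), (17.71595001220703, 118.39447021484375), 66.70588684082031), np.float32(-23.259676), array([517.06882723, -82.01149565]))
handle top 32 [ 0.47895249 -0.17203152  0.097     ] [ 0.47056245 -0.17958284  0.097     ] [ 0.48784969 -0.16534486  0.097     ]
handle side top 212 [0.08698173 0.0872924  0.097     ]
tongue 47 [ 0.59148057 -0.10581189  0.058     ]
rim circle ((520.9060668945312, -76.49040222167969), 61.79623794555664)
blue [ 0.58352274 -0.38250693  0.02944783]
yellow [0.52851992 0.35940177 0.03822097]
can [ 0.75642469 -0.18832305  0.1112593 ] tape [0.76614144 0.17496931 0.04510636] [0.73742679 0.09841829 0.04051375]
plate [[ 0.58876157 -0.03198603  0.012     ]
 [ 0.5068161   0.00603151  0.012     ]
 [ 0.40781838 -0.22809242  0.012     ]
 [ 0.48667175 -0.26007803  0.012     ]]
```

```bash
python3 -m inch '[[320,-350,30,0,0,-60],[320,-350,30,0,0,-60],[320,-350,30,0,0,-60],[320,-350,30,0,0,-60],[320,-350,30,0,0,-60],[320,-350,30,0,0,-60],[320,-350,30,0,0,-60],[320,-350,30,0,0,-60],[320,-350,30,0,0,-60],[320,-350,30,0,0,-60],[320,-350,30,0,0,-60],[320,-350,30,0,0,-60]]' 60
cat > st.py <<'E'
from cell import manip
import numpy as np
from scipy.spatial.transform import Rotation as R
o=manip.get_obs(); M=R.from_rotvec(o["tool_rot"]).as_matrix()
print("t",round(float(o["clock"]),2),"p",np.round(np.array(o["position"])*1000,1),"tooly yaw",round(float(np.degrees(np.arctan2(M[1,1],M[0,1]))),2),"toolz",np.round(M[:,2],4),"F",np.round(o["wrist_force"],1),"T",np.round(o["ft_torque"],2),"w",round(float(o["width"])*85.4,1),"q",np.round(o["joints"],2))
E
python3 st.py
```

```text
clock: 1.3
position: [0.4774, 0.2543, 0.2604]
tool_rot: [-1.904, -2.498, 0.002]
wrist_force: [-0.9, 1.4, 0.3]
width: 0.705
t 1.3 p [477.4 254.3 260.4] tooly yaw 15.35 toolz [-1.5e-03 -6.0e-04 -1.0e+00] F [-0.9  1.4  0.3] T [0.05 0.   0.03] w 60.2 q [-0.88  0.25  0.39  1.8  -0.11  1.11 -0.18]
```

```bash
python3 -m inch '[[2,-426,-60,0,0,-38.5],[2,-426,-60,0,0,-38.5],[2,-426,-60,0,0,-38.5],[2,-426,-60,0,0,-38.5],[2,-426,-60,0,0,-38.5],[2,-426,-60,0,0,-38.5],[2,-426,-60,0,0,-38.5],[2,-426,-60,0,0,-38.5],[2,-426,-60,0,0,-38.5],[2,-426,-60,0,0,-38.5],[2,-426,-60,0,0,-38.5],[2,-426,-60,0,0,-38.5]]'
python3 st.py
```

```text
clock: 2.5
position: [0.4798, -0.17, 0.2003]
tool_rot: [-2.618, -1.733, 0.001]
wrist_force: [0.5, -0.0, 0.2]
width: 0.701
t 2.5 p [ 479.8 -170.   200.3] tooly yaw -23.01 toolz [-0.0018  0.0011 -1.    ] F [ 0.5 -0.   0.2] T [-0.02 -0.    0.  ] w 59.8 q [-0.32  0.3   0.72  1.95 -0.24  0.98  0.1 ]
```

```bash
python3 -m inch '[[-1,-2,-40,0,0,0],[-1,-2,-80,0,0,0],[-1,-2,-110,0,0,0],[-1,-2,-130,0,0,0],[-1,-2,-138,0,0,0],[-1,-2,-138,0,0,0],[-1,-2,-138,0,0,0]]'
python3 st.py; python3 - <<'E'
from cell import manip
import cv2
im=manip.get_image("side"); c=im["color"][180:330,180:330,::-1]
cv2.imwrite("pics/s1.png",cv2.resize(c,None,fx=4,fy=4))
E
```

```text
clock: 3.2
position: [0.4794, -0.1716, 0.0633]
tool_rot: [-2.618, -1.734, -0.0]
wrist_force: [-0.9, -0.6, -0.3]
width: 0.701
t 3.2 p [ 479.4 -171.6   63.3] tooly yaw -22.96 toolz [-6.0e-04  1.1e-03 -1.0e+00] F [-0.9 -0.6 -0.3] T [-0.   -0.03  0.01] w 59.9 q [-0.19  0.52  0.59  2.04 -0.44  0.71  0.28]
```

View pics/s1.png

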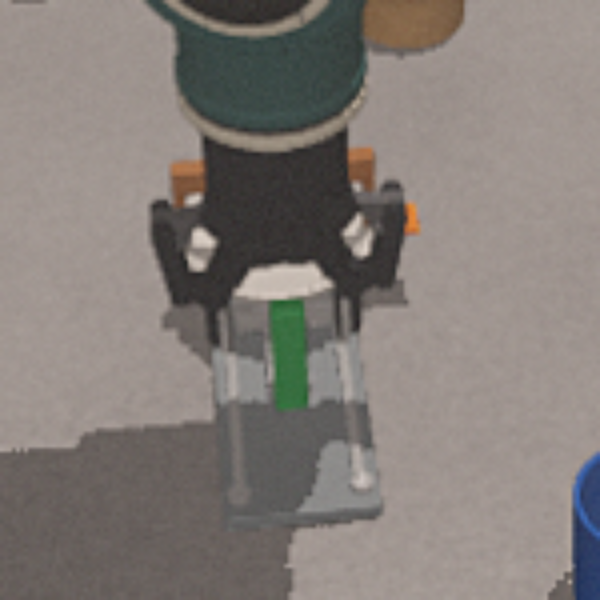

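The open fingers straddle the green handle (about pixel 290,350 in this zoom), with the handle centred between them. Next I close.

```bash
python3 -m inch '[[0,0,0,0,0,0],[0,0,0,0,0,0],[0,0,0,0,0,0],[0,0,0,0,0,0],[0,0,0,0,0,0],[0,0,0,0,0,0],[0,0,0,0,0,0],[0,0,0,0,0,0]]' 0
python3 st.py
```

```text
clock: 4.05
position: [0.4811, -0.1723, 0.0644]
tool_rot: [2.618, 1.734, 0.004]
wrist_force: [7.0, -2.5, 5.4]
width: 0.221
t 4.05 p [ 481.1 -172.3   64.4] tooly yaw -22.98 toolz [ 3.2e-03 -1.0e-04 -1.0e+00] F [ 7.  -2.5  5.4] T [-0.28 -1.09 -0.  ] w 18.9 q [-0.19  0.52  0.59  2.04 -0.44  0.7   0.28]
```

```bash
python3 -m inch '[[-2,-5,0,0,0,0],[-4,-9,0,0,0,0],[-6,-14,0,0,0,0],[-8,-18,0,0,0,0],[-10,-23,0,0,0,0],[-12,-28,0,0,0,0],[-14,-32,0,0,0,0],[-15,-36,0,0,0,0],[-16,-38,0,0,0,0],[-16,-38,0,0,0,0]]'
python3 st.py
```

```text
clock: 5.05
position: [0.4647, -0.2109, 0.0644]
tool_rot: [2.618, 1.733, 0.003]
wrist_force: [-1.5, -2.9, 1.1]
width: 0.227
t 5.05 p [ 464.7 -210.9   64.4] tooly yaw -23.01 toolz [ 2.9e-03 -4.0e-04 -1.0e+00] F [-1.5 -2.9  1.1] T [-0.29  0.75  0.08] w 19.4 q [-0.11  0.52  0.59  2.04 -0.44  0.7   0.36]
```

```bash
python3 -m inch '[[-0.5,-1,0,0,0,0],[-1,-2,0,0,0,0],[-1.5,-3,0,0,0,0],[-1.5,-3.5,0,0,0,0],[-1.5,-3.5,0,0,0,0]]'
python3 st.py
```

```text
clock: 5.55
position: [0.4635, -0.2137, 0.0644]
tool_rot: [2.618, 1.734, 0.004]
wrist_force: [3.8, 5.3, 1.5]
width: 0.229
t 5.55 p [ 463.5 -213.7   64.4] tooly yaw -22.97 toolz [ 3.e-03  5.e-04 -1.e+00] F [3.8 5.3 1.5] T [ 1.41 -0.32  0.03] w 19.6 q [-0.1   0.52  0.59  2.04 -0.44  0.71  0.37]
```

```bash
python3 -m inch '[[-0.5,-1,0,0,0,0],[-1,-2,0,0,0,0],[-1,-2.5,0,0,0,0],[-1,-2.5,0,0,0,0]]'
python3 st.py
```

```text
clock: 5.95
position: [0.4635, -0.2138, 0.0643]
tool_rot: [-2.616, -1.737, -0.008]
wrist_force: [7.7, 16.8, 2.4]
width: 0.22
t 5.95 p [ 463.5 -213.8   64.3] tooly yaw -22.84 toolz [ 0.0034  0.0036 -1.    ] F [ 7.7 16.8  2.4] T [ 3.49 -1.03 -0.05] w 18.8 q [-0.1   0.52  0.59  2.04 -0.44  0.71  0.37]
```

```bash
python3 -m inch '[[0,0,0,0,0,0],[0,0,0,0,0,0],[0,0,0,0,0,0],[0,0,0,0,0,0],[0,0,0,0,0,0],[0,0,0,0,0,0]]' 60
python3 st.py
python3 -m inch '[[0,0,20,0,0,0],[0,0,50,0,0,0],[0,0,100,0,0,0],[0,0,140,0,0,0],[0,0,140,0,0,0]]'
python3 st.py
```

```text
clock: 6.55
position: [0.4634, -0.2139, 0.0644]
tool_rot: [-2.617, -1.737, -0.007]
wrist_force: [-0.3, 0.1, 0.3]
width: 0.703
t 6.55 p [ 463.4 -213.9   64.4] tooly yaw -22.85 toolz [ 0.0034  0.0034 -1.    ] F [-0.3  0.1  0.3] T [-0.03 -0.03 -0.01] w 60.0 q [-0.1   0.52  0.59  2.04 -0.44  0.71  0.37]
clock: 7.05
position: [0.4652, -0.215, 0.2089]
tool_rot: [2.615, 1.735, 0.015]
wrist_force: [0.9, 0.3, -0.9]
width: 0.698
t 7.05 p [ 465.2 -215.   208.9] tooly yaw -22.87 toolz [ 0.0103  0.0023 -0.9999] F [ 0.9  0.3 -0.9] T [-0.01 -0.04 -0.02] w 59.6 q [-0.24  0.29  0.73  1.94 -0.24  0.99  0.2 ]
```

```bash
cat > go.py <<'E'
import sys
from cell import manip
import numpy as np
from scipy.spatial.transform import Rotation as R
x,y,z,yaw=map(float,sys.argv[1:5]); o=manip.get_obs(); M=R.from_rotvec(o["tool_rot"])
a=np.radians(yaw); Y=np.array([np.cos(a),np.sin(a),0]);Z=np.array([0,0,-1.]);X=np.cross(Y,Z)
T=R.from_matrix(np.c_[X,Y,Z])
print("row",np.round(np.array([x,y,z])-np.array(o["position"])*1000,1),np.round(np.degrees((T*M.inv()).as_rotvec()),2))
E
python3 go.py 521.8 -76.8 200 66.8
python3 - <<'E'
from cell import manip
from meas import *
im=manip.get_image("top"); np.savez("top1.npz",**im); print(bar(im,"",(250,195,360,275),.114))
cv2.imwrite("pics/t1.png",cv2.resize(im["color"][170:290,230:380,::-1],None,fx=5,fy=5))
im=manip.get_image("side"); np.savez("side1.npz",**im)
cv2.imwrite("pics/s2.png",cv2.resize(im["color"][180:330,180:330,::-1],None,fx=4,fy=4))
E
```

```text
row [ 56.6 138.2  -8.9] [-0.56  0.36 89.67]
(np.int64(172), ((520.2399291992188, -76.7138671875), (11.892921447753906, 121.80530548095703), 66.89295196533203), np.float32(-23.42323), array([520.09377226, -76.29605634]))
```

View pics/s2.png

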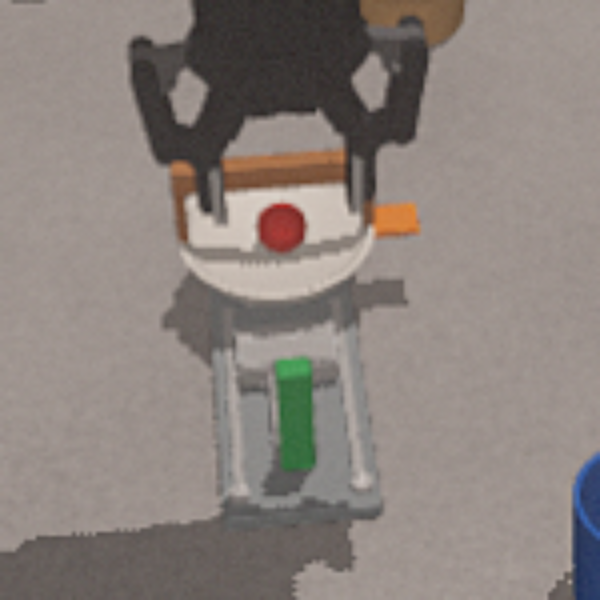

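View pics/t1.png

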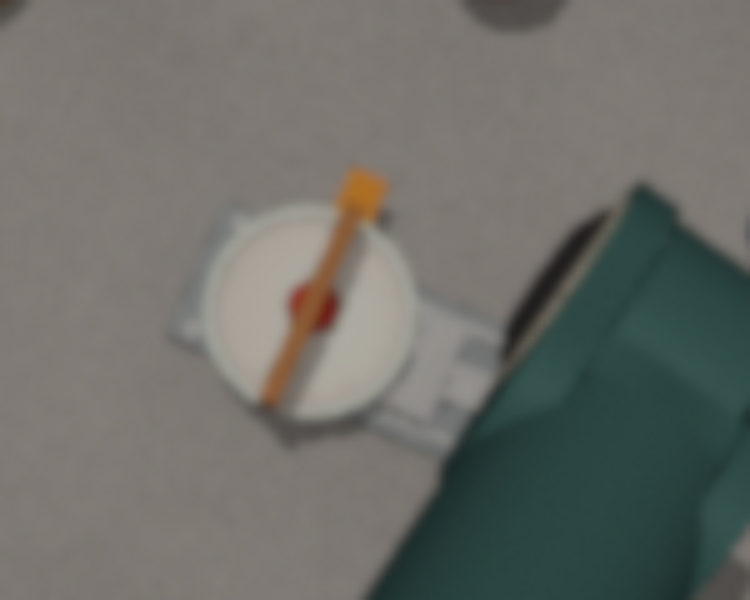

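The jaw is open: the handle is now near (295,415) in the side zoom. The dish has not moved and the ball is in the middle at (282,228). Next I hover over the bar.

```bash
python3 -m inch '[[56.5,138,-9,-0.56,0.36,89.7],[56.5,138,-9,-0.56,0.36,89.7],[56.5,138,-9,-0.56,0.36,89.7],[56.5,138,-9,-0.56,0.36,89.7],[56.5,138,-9,-0.56,0.36,89.7],[56.5,138,-9,-0.56,0.36,89.7],[56.5,138,-9,-0.56,0.36,89.7],[56.5,138,-9,-0.56,0.36,89.7],[56.5,138,-9,-0.56,0.36,89.7],[56.5,138,-9,-0.56,0.36,89.7],[56.5,138,-9,-0.56,0.36,89.7],[56.5,138,-9,-0.56,0.36,89.7]]' 50
python3 st.py;python3 go.py 521.8 -76.8 150 66.8
```

```text
clock: 8.35
position: [0.5196, -0.0758, 0.1947]
tool_rot: [-0.628, -3.076, 0.009]
wrist_force: [0.4, -0.7, 0.4]
width: 0.588
t 8.35 p [519.6 -75.8 194.7] tooly yaw 66.92 toolz [-0.0035 -0.0048 -1.    ] F [ 0.4 -0.7  0.4] T [-0.03  0.   -0.01] w 50.2 q [-0.23  0.29  0.37  1.91 -0.12  0.97  1.36]
row [  2.2  -1.  -44.7] [ 0.28 -0.2  -0.12]
```

```bash
python3 -m inch '[[2.2,-1,-45,0.28,-0.2,-0.1],[2.2,-1,-45,0.28,-0.2,-0.1],[2.2,-1,-45,0.28,-0.2,-0.1],[2.2,-1,-45,0.28,-0.2,-0.1]]' 40
python3 st.py;python3 go.py 521.8 -76.8 87 66.8
```

```text
clock: 8.75
position: [0.5223, -0.0769, 0.151]
tool_rot: [0.632, 3.076, 0.0]
wrist_force: [0.4, 0.6, 0.9]
width: 0.469
t 8.75 p [522.3 -76.9 151. ] tooly yaw 66.77 toolz [ 9.e-04 -1.e-04 -1.e+00] F [0.4 0.6 0.9] T [ 0.03 -0.02  0.01] w 40.1 q [-0.21  0.36  0.36  1.94 -0.16  0.87  1.4 ]
row [ -0.5   0.1 -64. ] [0.01 0.05 0.03]
```

```bash
python3 -m inch '[[-0.5,0,-20,0,0,0],[-0.5,0,-40,0,0,0],[-0.5,0,-55,0,0,0],[-0.5,0,-62,0,0,0],[-0.5,0,-64,0,0,0],[-0.5,0,-64,0,0,0],[-0.5,0,-64,0,0,0]]'
python3 st.py;python3 go.py 521.8 -76.8 87 66.8
python3 - <<'E'
from cell import manip
import cv2
im=manip.get_image("side"); 
cv2.imwrite("pics/s3.png",cv2.resize(im["color"][180:330,180:330,::-1],None,fx=4,fy=4))
E
```

```text
clock: 9.45
position: [0.5223, -0.077, 0.0879]
tool_rot: [0.632, 3.075, 0.001]
wrist_force: [0.5, 0.5, 0.0]
width: 0.469
t 9.45 p [522.3 -77.   87.9] tooly yaw 66.77 toolz [ 2.2e-03 -1.0e-04 -1.0e+00] F [0.5 0.5 0. ] T [-0.   -0.    0.05] w 40.0 q [-0.18  0.45  0.33  1.98 -0.21  0.74  1.44]
row [-0.5  0.2 -0.9] [0.01 0.12 0.03]
```

View pics/s3.png

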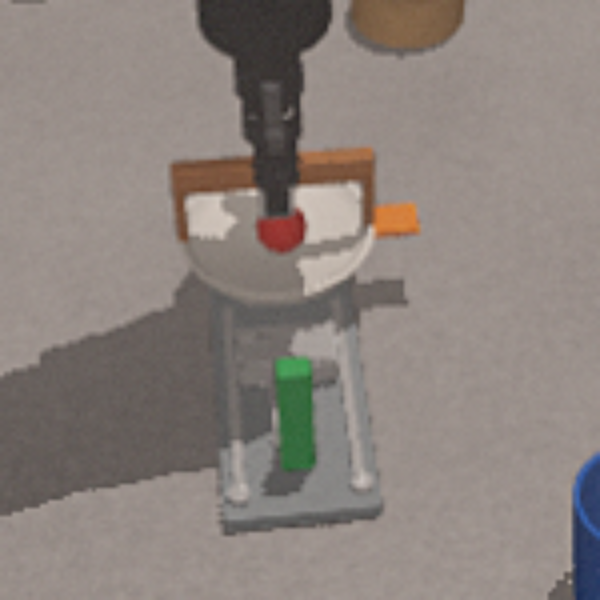

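The near finger is at mid-bar (278,200) and above the ball. Closing now.

```bash
python3 -m inch '[[0,0,0,0,0,0],[0,0,0,0,0,0],[0,0,0,0,0,0],[0,0,0,0,0,0],[0,0,0,0,0,0],[0,0,0,0,0,0],[0,0,0,0,0,0]]' 0
python3 st.py
python3 - <<'E'
from cell import manip
import cv2
im=manip.get_image("side"); 
cv2.imwrite("pics/s4.png",cv2.resize(im["color"][180:330,180:330,::-1],None,fx=4,fy=4))
E
```

```text
clock: 10.2
position: [0.5225, -0.0771, 0.0884]
tool_rot: [0.632, 3.075, 0.001]
wrist_force: [-2.2, -0.2, 8.8]
width: 0.128
t 10.2 p [522.5 -77.1  88.4] tooly yaw 66.76 toolz [ 2.8e-03 -1.0e-04 -1.0e+00] F [-2.2 -0.2  8.8] T [-0.1   0.44  0.06] w 10.9 q [-0.18  0.45  0.33  1.98 -0.21  0.74  1.44]
```

View pics/s4.png

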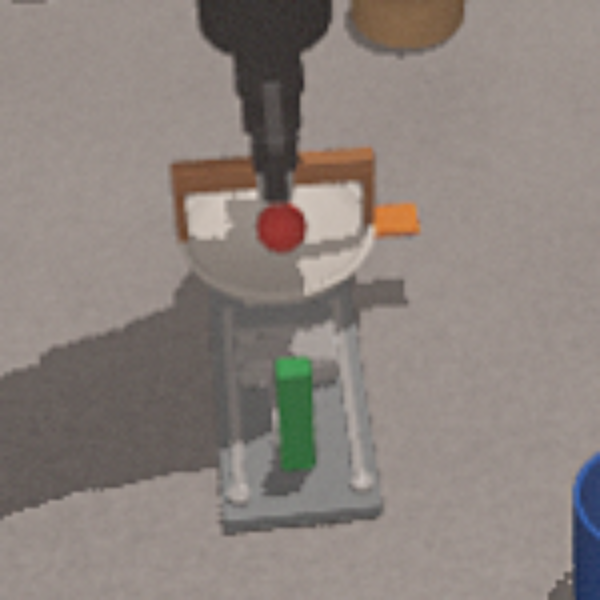

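```bash
python3 -m inch '[[0,0,1,0,0,0],[0,0,3,0,0,0],[0,0,6,0,0,0],[0,0,10,0,0,0],[0,0,14,0,0,0],[0,0,18,0,0,0],[0,0,22,0,0,0],[0,0,25,0,0,0],[0,0,27,0,0,0],[0,0,28,0,0,0],[0,0,28,0,0,0]]'
python3 st.py
python3 - <<'E'
from cell import manip
import cv2
im=manip.get_image("side"); 
cv2.imwrite("pics/s5.png",cv2.resize(im["color"][180:330,180:330,::-1],None,fx=4,fy=4))
E
```

```text
clock: 11.35
position: [0.5225, -0.0771, 0.1165]
tool_rot: [0.632, 3.074, 0.001]
wrist_force: [0.0, -0.1, -3.3]
width: 0.126
t 11.35 p [522.5 -77.1 116.5] tooly yaw 66.76 toolz [ 2.8e-03 -1.0e-04 -1.0e+00] F [ 0.  -0.1 -3.3] T [-0.02 -0.03 -0.02] w 10.8 q [-0.19  0.41  0.34  1.97 -0.19  0.8   1.42]
```

View pics/s5.png

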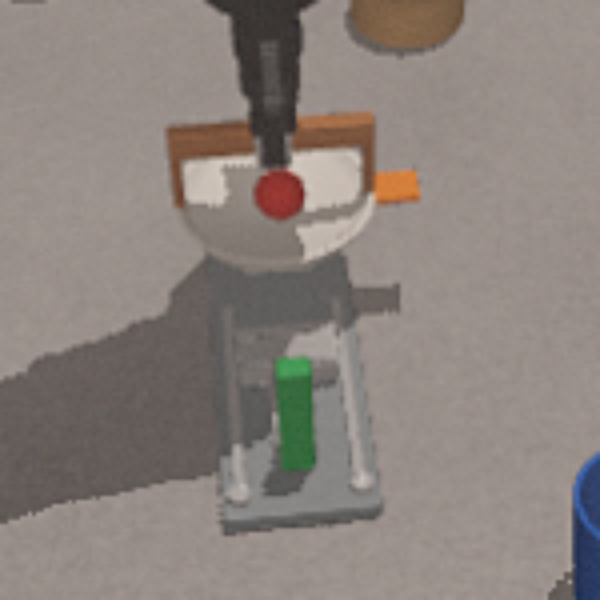

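The dish lifted cleanly and is level, with the ball still in the middle at (280,195). I'll raise it the rest of the way.

```bash
python3 -m inch '[[0,0,2,0,0,0],[0,0,6,0,0,0],[0,0,12,0,0,0],[0,0,19,0,0,0],[0,0,27,0,0,0],[0,0,35,0,0,0],[0,0,43,0,0,0],[0,0,50,0,0,0],[0,0,56,0,0,0],[0,0,60,0,0,0],[0,0,62,0,0,0],[0,0,62,0,0,0]]'
python3 st.py; python3 go.py 522.5 -77.1 179.5 -23.3
```

```text
clock: 12.6
position: [0.5225, -0.0771, 0.1785]
tool_rot: [0.632, 3.074, 0.001]
wrist_force: [-1.2, -0.0, -3.8]
width: 0.129
t 12.6 p [522.5 -77.1 178.5] tooly yaw 66.76 toolz [ 2.9e-03 -1.0e-04 -1.0e+00] F [-1.2 -0.  -3.8] T [-0.03 -0.01 -0.04] w 11.0 q [-0.22  0.32  0.37  1.92 -0.14  0.93  1.38]
row [-0. -0.  1.] [  0.13   0.13 -90.06]
```

```bash
python3 -m inch '[[0,0,0,0,0,-1],[0,0,0,0,0,-3],[0,0,0,0,0,-6],[0,0,0,0,0,-10],[0,0,0,0,0,-15],[0,0,0,0,0,-20],[0,0,0,0,0,-25],[0,0,0,0,0,-30],[0,0,0,0,0,-35],[0,0,0,0,0,-39],[0,0,0,0,0,-42],[0,0,0,0,0,-43]]'
python3 st.py; python3 go.py 522.5 -77.1 178.5 -23.25
python3 - <<'E'
from cell import manip
import cv2
im=manip.get_image("side"); 
cv2.imwrite("pics/s6.png",cv2.resize(im["color"][130:330,180:380,::-1],None,fx=3,fy=3))
E
```

```text
clock: 13.8
position: [0.5224, -0.077, 0.1782]
tool_rot: [1.718, 2.627, -0.001]
wrist_force: [0.1, 1.0, -2.9]
width: 0.133
t 13.8 p [522.4 -77.  178.2] tooly yaw 23.64 toolz [ 0.0016 -0.0021 -1.    ] F [ 0.1  1.  -2.9] T [-0.02 -0.01  0.02] w 11.3 q [-0.34  0.34  0.51  1.92 -0.2   0.93  0.68]
row [ 0.1 -0.1  0.3] [ 1.500e-01  3.000e-02 -4.689e+01]
```

View pics/s6.png

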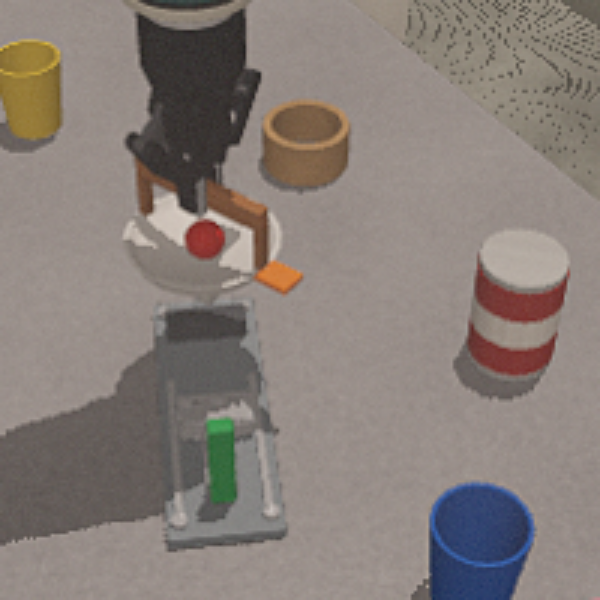

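Halfway round, the tongue points towards the camera, at (280,277), and the ball is centred at (205,240). I'll turn the remaining −47°.

```bash
python3 -m inch '[[0,0,0,0,0,-1],[0,0,0,0,0,-4],[0,0,0,0,0,-8],[0,0,0,0,0,-13],[0,0,0,0,0,-19],[0,0,0,0,0,-25],[0,0,0,0,0,-31],[0,0,0,0,0,-37],[0,0,0,0,0,-42],[0,0,0,0,0,-45],[0,0,0,0,0,-46.5],[0,0,0,0,0,-47]]'
python3 -m inch '[[0,0,0,0,0,0],[0,0,0,0,0,0],[0,0,0,0,0,0],[0,0,0,0,0,0]]'
python3 st.py
python3 - <<'E'
from cell import manip
from meas import *
im=manip.get_image("side"); np.savez("side2.npz",**im)
cv2.imwrite("pics/s7.png",cv2.resize(im["color"][130:330,180:380,::-1],None,fx=3,fy=3))
t=manip.get_image("top"); np.savez("top2.npz",**t)
cv2.imwrite("pics/t2.png",cv2.resize(t["color"][170:290,230:380,::-1],None,fx=5,fy=5))
H=hsv(im);P=cloud(im); h,s,v=[H[...,i].astype(int) for i in range(3)]
m=(h>=10)&(h<22)&(s>190)&(v>150)&(P[...,2]>.11); m[:130]=0; m[:,:180]=0;m[:,380:]=0;m[330:]=0
ys,xs=np.nonzero(m);print("tongue px",len(xs),xs.mean(),ys.mean(),"z",np.percentile(P[m][:,2],[5,50,95]),"mean",P[m].mean(0))
E
```

```text
clock: 15.05
position: [0.5224, -0.077, 0.1781]
tool_rot: [2.623, 1.725, -0.003]
wrist_force: [-1.2, -0.3, -4.0]
width: 0.132
clock: 15.45
position: [0.5224, -0.077, 0.1782]
tool_rot: [2.623, 1.726, -0.003]
wrist_force: [0.6, -0.2, -3.9]
width: 0.127
t 15.45 p [522.4 -77.  178.2] tooly yaw -23.32 toolz [-5.0e-04 -2.6e-03 -1.0e+00] F [ 0.6 -0.2 -3.9] T [0.02 0.02 0.08] w 10.9 q [-0.47  0.37  0.69  1.93 -0.28  0.95 -0.06]
tongue px 3 254.0 230.33333333333334 z [0.14437173 0.14547227 0.14696013] mean [ 0.49928703 -0.15085516  0.14561572]
```

View pics/s7.png

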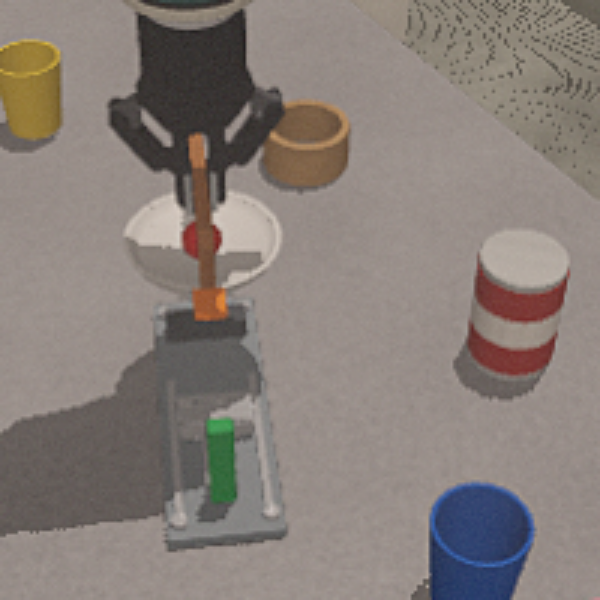

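View pics/t2.png

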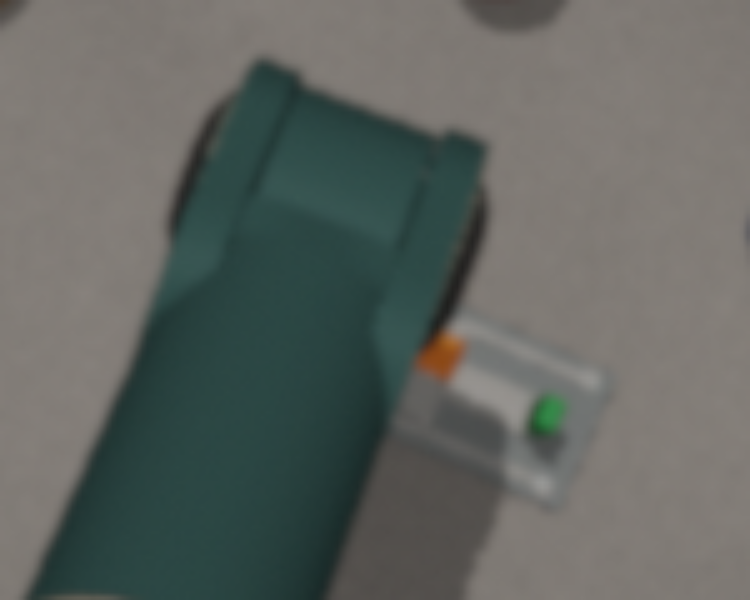

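```bash
python3 - <<'E'
from meas import *
im=load("side2");H=hsv(im);P=cloud(im); h,s,v=[H[...,i].astype(int) for i in range(3)]
x0,y0=180,130
m=(h>=6)&(h<22)&(s>170); w=np.zeros_like(m); w[y0+90:y0+112,x0+60:x0+80]=1; m&=w&(P[...,2]>.11)
ys,xs=np.nonzero(m);print("tongue",len(xs),xs.mean(),ys.mean(),"z",np.percentile(P[m][:,2],[5,50,95]).round(3))
top=m&(np.abs(P[...,2]-.148)<.004); ys,xs=np.nonzero(top);Q=plane(im,np.c_[xs,ys],.148);print("tongue top",len(xs),Q.mean(0).round(4))
b=bar(im,"",(180,130,300,235),.204,.004);print("bar side",b)
m=(h>40)&(h<85)&(s>100)&(np.abs(P[...,2]-.097)<.004); m[:, :200]=0
ys,xs=np.nonzero(m);print("handle",len(xs),plane(im,np.c_[xs,ys],.097).mean(0).round(4))
t=load("top2");H=hsv(t);P=cloud(t); h,s,v=[H[...,i].astype(int) for i in range(3)]
m=(h>40)&(h<85)&(s>80)&(P[...,2]>.085);m[:,:310]=0;m[:,360:]=0;m[:220]=0;m[275:]=0
ys,xs=np.nonzero(m);print("handle top",len(xs),plane(t,np.c_[xs,ys],.097).mean(0).round(4))
m=(h>=6)&(h<22)&(s>150);m[:,:305]=0;m[:,330:]=0;m[:230]=0;m[255:]=0
ys,xs=np.nonzero(m);Q=plane(t,np.c_[xs,ys],.148);print("tongue top view",len(xs),Q.mean(0).round(4),np.percentile(P[m][:,2],[5,50,95]).round(3))
E
python3 st.py
```

```text
tongue 51 249.9607843137255 230.84313725490196 z [0.144 0.146 0.148]
tongue top 48 [ 0.49   -0.1499  0.148 ]
bar side (np.int64(162), ((517.9152221679688, -82.06791687011719), (122.809814453125, 11.659635543823242), 66.3379898071289), np.float32(66.336464), array([516.2996334 , -84.88485601]))
handle 38 [ 0.4585 -0.2184  0.097 ]
handle top 28 [ 0.4627 -0.2122  0.097 ]
tongue top view 43 [ 0.4906 -0.1461  0.148 ] [0.144 0.148 0.502]
t 15.55 p [522.4 -77.  178.2] tooly yaw -23.33 toolz [-5.0e-04 -2.6e-03 -1.0e+00] F [ 0.6 -0.6 -4. ] T [ 0.01 -0.01 -0.05] w 11.1 q [-0.47  0.37  0.69  1.93 -0.28  0.95 -0.06]
```

Everything agrees: foot about 102 mm up, tongue along the clamp's −y to within about 0.5°. I'll add a few mm of height margin, settle and hand in.

```bash
python3 -m inch '[[0,0,1,0,0,0.1],[0,0,2,0,0,0.1],[0,0,3,0,0,0.1],[0,0,4,0,0,0.1],[0,0,4,0,0,0.1],[0,0,4,0,0,0.1],[0,0,4,0,0,0.1],[0,0,4,0,0,0.1],[0,0,4,0,0,0.1],[0,0,4,0,0,0.1]]'
python3 st.py
python3 - <<'E'
from cell import manip
import cv2
im=manip.get_image("side")
cv2.imwrite("pics/s8.png",cv2.resize(im["color"][130:330,180:380,::-1],None,fx=3,fy=3))
E
```

```text
clock: 16.55
position: [0.5224, -0.077, 0.1821]
tool_rot: [2.622, 1.728, -0.003]
wrist_force: [0.4, -0.1, -4.2]
width: 0.127
t 16.55 p [522.4 -77.  182.1] tooly yaw -23.23 toolz [-6.0e-04 -2.6e-03 -1.0e+00] F [ 0.4 -0.1 -4.2] T [ 0.05 -0.01  0.03] w 10.8 q [-0.48  0.36  0.69  1.92 -0.28  0.95 -0.06]
```

View pics/s8.png

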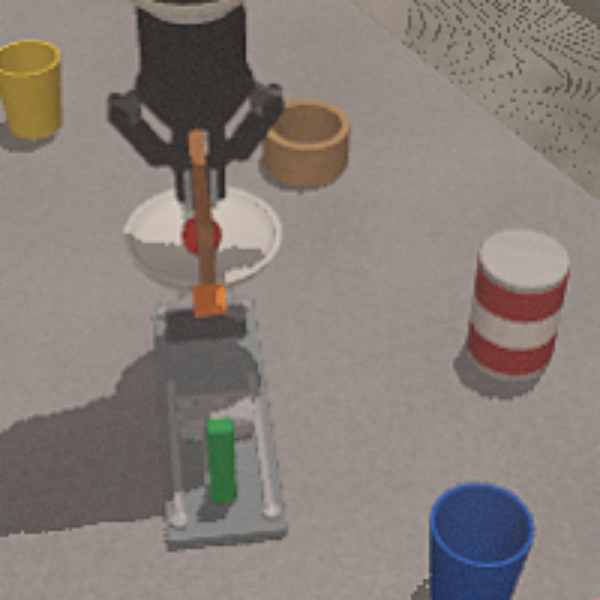

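The ball is still centred at (202,236), the tongue at (210,300) points along the open jaw's side, and the cups, can and roll have not moved.

```bash
python3 -c "
from cell import manip; print(manip.hand_in())"
```

```text
the job is handed in; nothing more can be done
None
```

I handed the job in at about 16.6 s, with the dish still held level over the clamp and the jaw left open.

**What I did:**
- I gripped the green handle and slid the jaw about 45 mm to its stop. At the end it stopped moving and the force rose to about 18 N.
- I lifted the dish straight up by the middle of its bar.
- I turned it a quarter turn clockwise, seen from above, so the tongue points along the clamp's −y, the side where the blue cup stands.

**Last checks:**
- **Height:** the foot is about 106 mm above the bench by the arm's reading. The camera heights of the tongue, taken before the last 4 mm rise, put it 1–2 mm lower.
- **Level:** the tool is within about 0.2° of vertical.
- **Direction:** the tongue is square to within about 0.5°, by the bar's line in the side view.
- **Ball and other items:** the ball still looks to be in the middle, and I saw no movement of the cups, can or tape roll in the side view.

**Disagreements:** the camera gave the jaw's travel as 43–44 mm, against about 45 mm by the arm. I put this down to the jaw not being fully closed at the start, plus calibration error. The side view also placed the bar and handle about 5–7 mm from where the top view and the arm did. I put that down to side-face pixels and trusted the top view and the arm.

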